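# Let the last tin out of the lever hopper

## Task

Press the red paddle of the tin hopper down with the fingertips until the green lid lifts and the tin rolls out into the front tray, then let the paddle rise gently so that the lid comes down shut without slamming. Do not touch the lid or the tin, do not pick anything up, and leave the other things on the worktop where they are.

Things in the scene. Friction and masses are not known exactly. Their poses are not given: they have to be found in the camera images.
- hopper: White sheet-metal tin hopper, 290 mm deep, 140 wide, 160 high, fixed. Origin: underside, mid-length. Its -x axis is its front (toward the robot at yaw 0), +y its left. Floor slopes 10 degrees down to an open front tray (100 mm long, walls 61 mm high). Green lid over top and front of the rear part, hinged at the back; lever on its right (-y) side with a red paddle.
- paddle_top (a point): Centre of the red paddle's upper face, moves with it. Paddle 50 (x) by 56 (y) by 12 mm, 165 mm right of the hopper's middle line, 106 mm ahead of its origin, 65 mm clear of its wall; face 138 mm above the worktop when up. Free space above and below. Swings on a level axis 100 mm behind and drops 44 mm in all; its face slopes down to the rear by 0.22 rad when up, to the front when down.
- hopper_lever (a joint): Lever angle, rad: 0 paddle fully up (lid shut), 0.44 fully down (stop). Rigidly linked to the lid, whose weight pushes back with about 3 to 5 N at the paddle; no catch and little damping, so a paddle let go of flies up and the lid slams.
- hopper_lid (a joint): Lid angle, rad: 0 shut, 0.58 fully open; it is 1.32 times the lever angle. The tin can pass under it above about 0.4.
- lid_front (a point): Middle of the upper front edge of the green lid (lid 182 mm long, 140 mm wide, its front flap 94 mm high); 161 mm above the worktop when shut, about 100 mm higher when fully open.
- tin_mid (a point): Centre of the food tin with a red label, 75 mm in diameter and 110 mm long, about 0.5 kg, loose, lying on its side across the hopper behind the lid's front flap. It rolls by itself along the sloped floor as soon as the lid is up enough.
- tray_mid (a point): Where the tin's centre comes to rest in the hopper's tray, against the tray's front wall (112 mm ahead of the hopper's origin, 61 mm up).
- mug: Mug with a green band, 89x120x104 mm, bystander. Origin: centre of its underside (as for all the following).
- spice_jar: Small spice jar with black cap and green label, 46 mm wide, 100 mm high, bystander.
- coffee_jar: Jar with green lid, 98 mm wide, 146 mm high, bystander.
- glass_jar: Clear glass jar with grey lid, 83 mm wide, 166 mm high, bystander.
- pepper_mill: Wooden pepper mill, 58 mm wide, 170 mm high, bystander. It stands by the wall cupboard that hangs at the robot's right (about x over 0.44 m, y below -0.2 m, from 0.45 m above the worktop up): draw the arm in before swinging past it.
- tea_box: Black carton, 73x144x67 mm, bystander.
- keys: Bunch of keys with yellow tag, 97x122x8 mm, lying flat, bystander.

How it is judged:
By the outcome, as a careful person would: the job done as asked, in the order asked, and still so for the second after the job is handed in, with the robot touching nothing.
It also fails if it takes over 38 s, if anything falls off the work surface, if the arm or the gripper's body presses on something with over 40 N, if the wrist force passes 120 N, or if a joint passes its speed limit or range.

## Robot

A 7-joint arm with a two-finger parallel gripper is mounted at the origin on a cart in front of the work surface, level with it; the furniture and walls round the work are solid. World frame = base frame: x ahead of the robot, y to its left, z up, the work surface at z = 0. Lengths are in m, angles in rad, forces in N, time in s.
With the tool pointing down it reaches from about 0.425 to 0.925 m from the base axis. Payload 6.8 kg.
Tool frame: the origin (TCP) lies midway between the tips of the shut fingers; the grasp point (between the pads) lies 19 mm behind it (grip_point_offset is the z of the grasp point in the tool frame, in m); z points along the fingers, y is the line along which they close (so a half turn about z gives the same grasp; the last joint's range is limited). The gripper opens to 85 mm and grips with 20 to 120 N. Pads are 22 mm wide; open, the fingers measure 114 mm over their backs; the gripper's body (76 mm by 85 mm) begins 54 mm behind the grasp point. The pads swing forward as they close: fully open they stand 13 mm farther back than shut.
Start: joints at [-1.332, 0.477, 0.022, 1.555, -0.011, 1.109, -0.083], TCP at [0.229, 0.635, 0.231] pointing down, gripper open.
Joint ranges: [-2.96, 2.96], [-0.34, 2.1], [-1.41, 1.46], [0.24, 2.44], [-1.37, 4.51], [0.17, 1.92], [-2.96, 2.96]. Speed limits (rad/s): [2.39, 2.39, 3.14, 3.14, 3.14, 3.14, 3.14].

## Interface

Orientations are given as a rotation vector (axis times angle).
In Python, from bench import get_obs, grab_frame, calibration, hand_in, grip_point_offset gives the robot as it stands.
- The arm moves only by the shell command python3 -m pendant 'ROWS' [OPENING] [FORCE]. ROWS is a JSON object of lists of equal length, an entry for each row: "translation": the shift along the world's x, y, z in units of 25 mm (1.0 is 25 mm), a list of three; "delta_rot": the turn, a rotation vector about the world's x, y, z in units of 5 degrees (1.0 is 5 degrees), a list of three. In form: {"translation": [[dx, dy, dz], ...], "delta_rot": [[rx, ry, rz], ...]}. A call has 1 to 12 rows; each row is the pose to reach, as a shift and turn from the pose commanded when the call began; what a row does not reach only later rows make up. A row lasts 1/8 s, in which the tool goes at most 62.5 mm and 10.7 degrees, less where a joint would pass 70% of its speed; a pose out of reach is approached as far as the arm can. A call with a gripper value outside its range is refused whole. OPENING is the opening, from 0 (shut) to 1 (fully open), set as the call begins (- or left out, the last holds). The fingers move at their own pace and stop on an object; FORCE is the grip in N (left out, the last holds). Time passes only in rows, so rows that repeat a pose let the fingers close. It gives the time, the measured TCP pose, the force, the opening and the grip force at its end, in the units of the state.
- get_obs(): the state, without advancing time (a new reading comes with each control period).
- grab_frame(name): name is "scene" or "top" or "wrist"; returns (picture, depth): 480x640x3 uint8, red, green, blue; 480x640 float32, m along the optical axis (not along the pixel's ray), 0 where there is no reading.
- calibration(name): a dict with "K" (3x3 intrinsics, pixels), "k1" (the pictures are not rectified: a ray, as slopes to the right and down, at radius r is drawn at 1 + k1 r^2 times it, then the intrinsics apply), "rvec" (rotation vector, rad) and "tvec" (3), from world to camera coordinates, as OpenCV has them. Camera axes: x right, y down, z forward; pixel columns grow to the right and rows downward; lengths in m; the calibration is good to about 2 mm. A picture is of the moment at which its call begins: read the wrist's pose just before it. calibration takes no time and is no camera call; for the wrist camera it gives the pose at the moment of the call.
- hand_in(): hands the job in; it is judged then, once.
The state is a dict: "clock": time; "joints": joint angles; "qvel": joint speeds; "tau": joint torques, N m; "tcp_pos": TCP position; "orientation": TCP orientation; "contact_force": force on the tool from outside, world axes, zero at the start; "moment": the same for the moment, N m; "grip_width": finger opening in m; "gripper_force": force on a finger pad.
Only numpy, scipy, OpenCV 4.12 (cv2) and the standard library are available. Lean on these libraries where they do the work, as an engineer would, in place of code of your own. Each camera call takes 0.05 s, during which the arm holds its last target. There are 200 camera calls.

## Working session

There is one attempt and no reset: what is moved stays moved. The work goes in short steps, Python scripts to look and compute and a shell command to move; the robot and the scene stay as the last step left them, time stands still between calls to the robot, and variables do not carry over. Pictures are saved under pics/ and viewed, at most 10 in all, crops included, and the job is handed in when it is done.

```bash
mkdir -p pics; ls
cat > h.py <<'E'
import numpy as np, cv2
from bench import *
def save(n,f):
    p,d=grab_frame(n); cv2.imwrite(f'pics/{f}.png',p[:,:,::-1]); np.save(f'pics/{f}.npy',d)
    return p,d
def world(n,d,pts,c=None):
    c=c or calibration(n); K=np.array(c['K'],float); R=cv2.Rodrigues(np.array(c['rvec'],float))[0]; t=np.array(c['tvec'],float).ravel()
    pts=np.array(pts,float).reshape(-1,1,2)
    u=cv2.undistortPoints(pts,K,np.array([c['k1'],0,0,0,0.]))[:,0]
    z=np.array([d[int(y),int(x)] for x,y in pts[:,0]])
    return (np.c_[u,np.ones(len(u))]*z[:,None]-t)@R
E
python3 - <<'E'
from h import *
o=get_obs();print({k:np.round(v,3) for k,v in o.items()})
for n in('scene','top'): save(n,n+'0')
E
```

```text
pics
{'clock': np.float64(0.0), 'joints': array([-1.332,  0.478,  0.022,  1.556, -0.012,  1.109, -0.083]), 'qvel': array([ 0.001, -0.001, -0.001, -0.001,  0.001,  0.001,  0.   ]), 'tau': array([ 0.0000e+00, -5.9646e+01,  1.6080e+00, -2.8119e+01,  1.3000e-02,
        1.0000e-02,  0.0000e+00]), 'tcp_pos': array([0.229, 0.634, 0.23 ]), 'orientation': array([-5.420e-01, -3.094e+00,  3.000e-03]), 'contact_force': array([-0.587,  0.34 ,  0.029]), 'moment': array([-0.019, -0.006,  0.031]), 'gripper_force': np.float64(0.0), 'grip_width': np.float64(0.085)}
```

View pics/scene0.png

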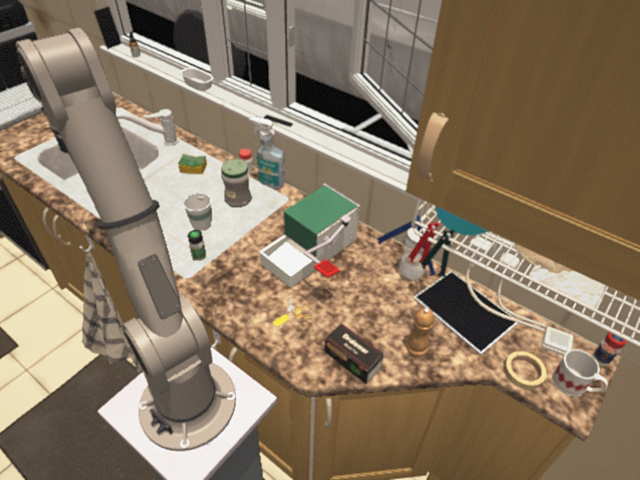

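View pics/top0.png

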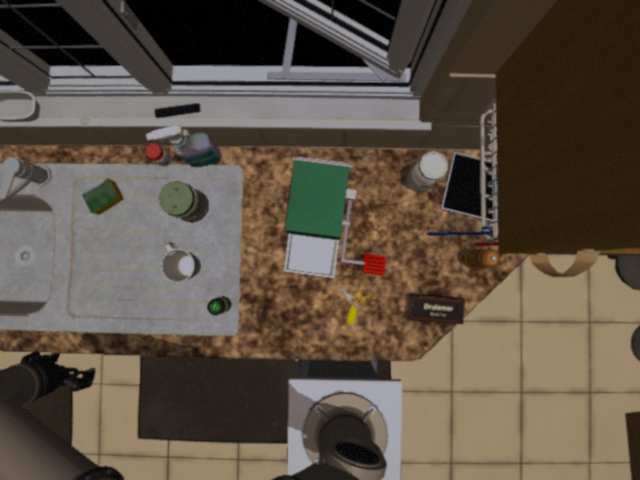

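The scene view shows the paddle at about (327,269). In the top view the paddle is at (374,264), the lid at (318,198) and the tray at (312,254). The hopper stands nearly straight ahead, and the keys lie at (354,300).

Run:
```python
from h import *
for n,box in(('top',(355,245,395,285)),('scene',(310,255,345,282))):
    p=cv2.imread(f'pics/{n}0.png').astype(int);d=np.load(f'pics/{n}0.npy')
    m=(p[:,:,2]>110)&(p[:,:,1]<70)&(p[:,:,0]<70)
    ys,xs=np.nonzero(m);k=(xs>box[0])&(xs<box[2])&(ys>box[1])&(ys<box[3]);xs,ys=xs[k],ys[k]
    w=world(n,d,np.c_[xs,ys]);w=w[(w[:,2]>.09)&(w[:,2]<.16)]
    print(n,len(w),np.median(w,0),w.min(0),w.max(0))
    c,(a,b),ang=cv2.minAreaRect((w[:,:2]*1000).astype(np.float32));print(c,a,b,ang)
    A=np.c_[w[:,:2],np.ones(len(w))];print('plane',np.linalg.lstsq(A,w[:,2],rcond=None)[0])
    if n=='top':
        pts=[(294,163),(347,166),(343,236),(289,232),(286,270),(335,275),(346,192),(345,258),(352,300),(352,318),(360,292),(487,257),(435,308)]
        for q,r in zip(pts,world(n,d,pts)):print(q,r.round(3))
    I=cv2.imread(f'pics/{n}0.png'); x0,y0=(270,150) if n=='top' else (240,170)
    cv2.imwrite(f'pics/{n}c.png',cv2.resize(I[y0:y0+180,x0:x0+140],None,fx=3.3,fy=3.3,interpolation=2))
a=cv2.imread('pics/topc.png');b=cv2.imread('pics/scenec.png')
cv2.imwrite('pics/c.png',cv2.resize(np.hstack([a,b]),None,fx=.86,fy=.86))
```

```text
top 354 [ 0.47524444 -0.06463464  0.13899294] [ 0.448096   -0.09340153  0.12926834] [ 0.50107907 -0.03637347  0.14800385]
(475.1687927246094, -64.38970947265625) 54.30328369140625 49.1686897277832 82.90866088867188
plane [-0.20817996  0.04160639  0.24025744]
(294, 163) [ 0.766  0.155 -0.002]
(347, 166) [0.721 0.008 0.163]
(343, 236) [0.547 0.015 0.125]
(289, 232) [0.556 0.155 0.112]
(286, 270) [0.456 0.166 0.058]
(335, 275) [0.445 0.032 0.004]
(346, 192) [0.655 0.01  0.161]
(345, 258) [0.493 0.004 0.002]
(352, 300) [ 0.375 -0.018  0.002]
(352, 318) [ 0.324 -0.018  0.002]
(360, 292) [ 0.398 -0.04   0.001]
(487, 257) [ 0.497 -0.345  0.159]
(435, 308) [ 0.361 -0.238  0.063]
scene 239 [ 0.46789657 -0.06723387  0.13651786] [ 0.44323105 -0.09389956  0.12253264] [ 0.49782875 -0.03627226  0.14462134]
(470.65826416015625, -64.97660064697266) 56.800655364990234 53.178627014160156 87.20008087158203
plane [-0.19216389  0.04857515  0.22940292]
```

View pics/c.png

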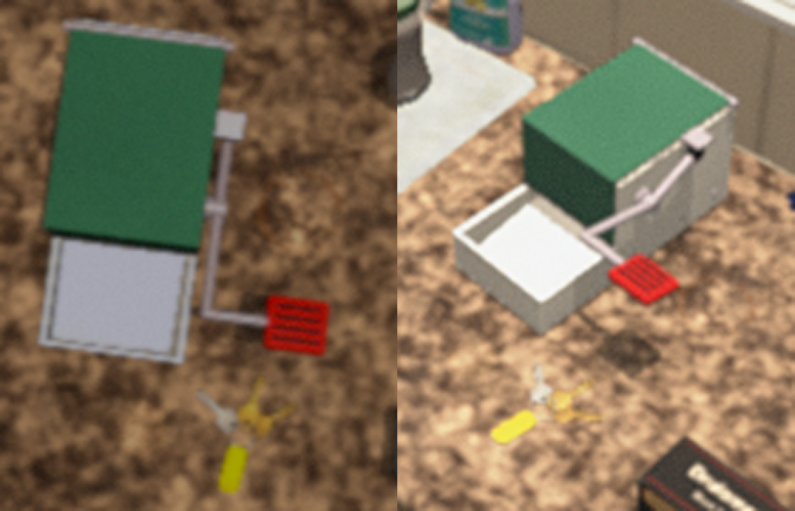

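The two views agree on the paddle centre: about (0.474, -0.065, 0.138), with hopper yaw around -5°. The lid top reads 0.161–0.163. I'll approach over the tray at a safe height with the fingers shut.

```bash
python3 -m pendant '{"translation": [[1,-1.5,1],[2,-3.5,2],[3,-5.5,2],[4,-7.5,2],[5.2,-9.5,2],[6.4,-11.5,2],[7.6,-13.5,2],[8.5,-15.5,2],[9,-17.5,2],[9.3,-19.5,2],[9.6,-21.5,2],[9.7,-23.5,2]], "delta_rot": [[0,0,0],[0,0,0],[0,0,0],[0,0,0],[0,0,0],[0,0,0],[0,0,0],[0,0,0],[0,0,0],[0,0,0],[0,0,0],[0,0,0]]}' 0 20
python3 - <<'E'
from h import *
c=calibration('wrist');R=cv2.Rodrigues(np.array(c['rvec']))[0];print('cam',-R.T@np.array(c['tvec']).ravel(), get_obs()['joints'].round(2))
E
```

```text
clock: 1.6
tcp_pos: [0.4718, 0.0456, 0.2812]
orientation: [-0.542, -3.094, 0.0]
contact_force: [0.5, 0.6, 1.0]
grip_width: 0.0003
gripper_force: 0.0
cam [0.39382498 0.07434877 0.4239347 ] [-0.58  0.08  0.38  1.98 -0.03  1.09  1.04]
```

```bash
python3 -m pendant '{"translation": [[0,-2,0],[0,-3.5,-0.5],[0.1,-4.5,-2],[0.1,-4.5,-4],[0.1,-4.5,-4.4]], "delta_rot": [[0,0,0],[0,0,0],[0,0,0],[0,0,0],[0,0,0]]}'
python3 - <<'E'
from h import *
p,_=save('wrist','w1');q,_=save('scene','s1')
cv2.imwrite('pics/v1.png',cv2.resize(np.hstack([p,cv2.resize(q[150:330,210:450],(640,480))])[:,:,::-1],(800,300)))
E
```

```text
clock: 2.22
tcp_pos: [0.4719, -0.0653, 0.1688]
orientation: [-0.542, -3.088, 0.003]
contact_force: [0.0, 0.1, 0.0]
grip_width: 0.0001
gripper_force: 0.0
```

View pics/v1.png

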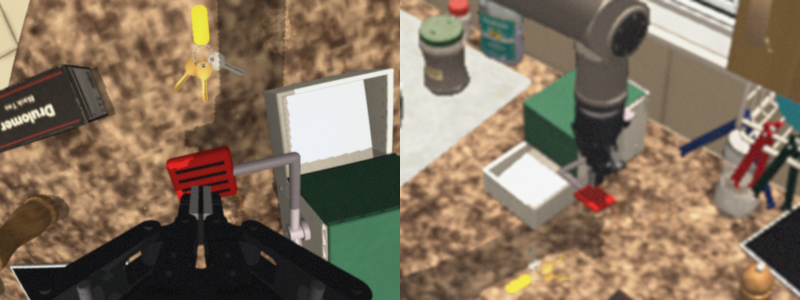

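The wrist view shows the shut fingertips over the paddle, and the side view shows them clear above it. Now I'll press down slowly.

```bash
python3 -m pendant '{"translation": [[0,0,-0.5],[0,0,-1.0],[0,0,-1.15],[0,0,-1.3],[0,0,-1.4],[0,0,-1.5],[0,0,-1.6],[0,0,-1.7]], "delta_rot": [[0,0,0],[0,0,0],[0,0,0],[0,0,0],[0,0,0],[0,0,0],[0,0,0],[0,0,0]]}'
```

```text
clock: 3.32
tcp_pos: [0.4742, -0.0652, 0.1288]
orientation: [-0.542, -3.094, -0.0]
contact_force: [-3.4, -0.3, 5.3]
grip_width: -0.0001
gripper_force: 2.1
```

```bash
python3 -m pendant '{"translation": [[0,0,-0.12],[0,0,-0.24],[0,0,-0.36],[0,0,-0.48],[0,0,-0.6],[0,0,-0.72],[0,0,-0.84],[0,0,-0.96],[0,0,-1.08],[0,0,-1.18],[0,0,-1.25],[0,0,-1.25]], "delta_rot": [[0,0,0],[0,0,0],[0,0,0],[0,0,0],[0,0,0],[0,0,0],[0,0,0],[0,0,0],[0,0,0],[0,0,0],[0,0,0],[0,0,0]]}'
python3 - <<'E'
from h import *
p,_=save('top','t2');q,_=save('scene','s2')
cv2.imwrite('pics/v2.png',cv2.resize(np.hstack([cv2.resize(p[140:320,240:480],(640,480)),cv2.resize(q[150:330,210:450],(640,480))])[:,:,::-1],(800,300)))
E
```

```text
clock: 4.82
tcp_pos: [0.4748, -0.0652, 0.0976]
orientation: [0.542, 3.094, -0.0]
contact_force: [-3.5, 0.7, 5.0]
grip_width: 0.0
gripper_force: 2.2
```

View pics/v2.png

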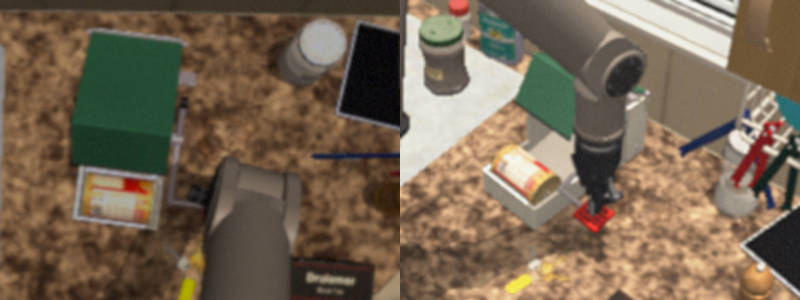

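The lid is up and the tin lies in the front tray. Next I'll let the paddle rise slowly.

```bash
python3 -m pendant '{"translation": [[0,0,0],[0,0,0],[0,0,0],[0,0,0.05],[0,0,0.12],[0,0,0.2],[0,0,0.28],[0,0,0.36],[0,0,0.44],[0,0,0.52],[0,0,0.6],[0,0,0.66]], "delta_rot": [[0,0,0],[0,0,0],[0,0,0],[0,0,0],[0,0,0],[0,0,0],[0,0,0],[0,0,0],[0,0,0],[0,0,0],[0,0,0],[0,0,0]]}'
python3 -m pendant '{"translation": [[0,0,0.07],[0,0,0.14],[0,0,0.21],[0,0,0.28],[0,0,0.34],[0,0,0.4],[0,0,0.46],[0,0,0.51],[0,0,0.56],[0,0,0.6],[0,0,0.64],[0,0,0.68]], "delta_rot": [[0,0,0],[0,0,0],[0,0,0],[0,0,0],[0,0,0],[0,0,0],[0,0,0],[0,0,0],[0,0,0],[0,0,0],[0,0,0],[0,0,0]]}'
```

```text
clock: 6.42
tcp_pos: [0.4743, -0.0652, 0.1142]
orientation: [-0.542, -3.094, -0.0]
contact_force: [-4.3, 1.0, 5.3]
grip_width: -0.0002
gripper_force: 2.3
clock: 7.92
tcp_pos: [0.4747, -0.0651, 0.1312]
orientation: [0.542, 3.094, 0.0]
contact_force: [2.9, -0.5, 3.6]
grip_width: -0.0001
gripper_force: 1.9
```

Still in contact and near the top, so I'll finish even more slowly.

```bash
python3 -m pendant '{"translation": [[0,0,0.03],[0,0,0.06],[0,0,0.09],[0,0,0.12],[0,0,0.15],[0,0,0.18],[0,0,0.21],[0,0,0.24],[0,0,0.27],[0,0,0.3],[0,0,0.33],[0,0,0.36]], "delta_rot": [[0,0,0],[0,0,0],[0,0,0],[0,0,0],[0,0,0],[0,0,0],[0,0,0],[0,0,0],[0,0,0],[0,0,0],[0,0,0],[0,0,0]]}'
```

```text
clock: 9.43
tcp_pos: [0.4736, -0.0651, 0.1398]
orientation: [-0.542, -3.093, 0.0]
contact_force: [1.8, -0.1, 1.4]
grip_width: 0.0
gripper_force: 0.8
```

```bash
python3 -m pendant '{"translation": [[0,0,0.02],[0,0,0.04],[0,0,0.06],[0,0,0.08],[0,0,0.1],[0,0,0.12],[0,0,0.14],[0,0,0.16],[0,0,0.18],[0,0,0.2],[0,0,0.22],[0,0,0.24]], "delta_rot": [[0,0,0],[0,0,0],[0,0,0],[0,0,0],[0,0,0],[0,0,0],[0,0,0],[0,0,0],[0,0,0],[0,0,0],[0,0,0],[0,0,0]]}'
```

```text
clock: 10.92
tcp_pos: [0.4744, -0.0652, 0.1461]
orientation: [0.542, 3.094, 0.0]
contact_force: [-0.1, -0.3, 0.5]
grip_width: 0.0001
gripper_force: 0.0
```

Contact is gone. I'll rise clear and look.

```bash
python3 -m pendant '{"translation": [[0,0,0.2],[0,0,0.6],[0,0,1.4],[0,0,2.5],[0,0,4],[0,0,5],[0,0,5],[0,0,5]], "delta_rot": [[0,0,0],[0,0,0],[0,0,0],[0,0,0],[0,0,0],[0,0,0],[0,0,0],[0,0,0]]}'
python3 - <<'E'
from h import *
p,d=save('top','t3');q,_=save('scene','s3')
print(world('top',d,[(320,232),(300,228),(310,252)]).round(3))
cv2.imwrite('pics/v3.png',cv2.resize(np.hstack([cv2.resize(p[140:320,240:480],(640,480)),cv2.resize(q[150:330,210:450],(640,480))])[:,:,::-1],(800,300)))
E
```

```text
clock: 11.92
tcp_pos: [0.474, -0.0652, 0.2707]
orientation: [-0.542, -3.094, -0.0]
contact_force: [-0.4, 0.1, -0.5]
grip_width: 0.0002
gripper_force: 0.0
[[0.552 0.073 0.166]
 [0.562 0.123 0.164]
 [0.505 0.1   0.092]]
```

View pics/v3.png

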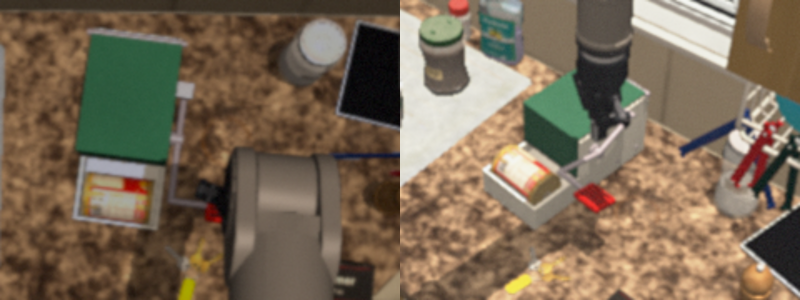

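The lid is down, the tin is in the tray and the paddle is up. One quick depth comparison with the first picture before handing in.

Run:
```python
from h import *
a,b=np.load('pics/top0.npy'),np.load('pics/top3.npy') if 0 else np.load('pics/t3.npy')
r=np.s_[215:230,298:335];m=np.median((a-b)[r]);print('lid rise mm',m*1000)
if abs(m)<.003: print(hand_in())
```

```text
lid rise mm 0.233531
the job is handed in; nothing more can be done
None
```

The job is handed in at about 12 s: the tin is in the front tray and the lid is shut (within 0.3 mm of its starting height). The paddle was let up slowly under contact and the gripper is clear of everything.

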